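# Hook the tool arm onto the slotted strip

### The job

Pick up the wooden tool arm that has two steel hook tabs on its back plate and press both tabs into the top row of slots in the slotted stand until the plate lies flat and pushes the spring pin in, then slide it down until the hooks are fully home and the pin springs out again above the plate, and let go. The strip's exact height is not known, so feel for the slots and work gently, forcing nothing. Leave the other things on the bench where they are.

Things in the scene. Friction and masses are not known exactly. Their poses are not given: they have to be found in the camera images.
- bracket: The tool arm, 0.14 to 0.28 kg, standing upright on the bench. Origin: bottom edge of the steel plate, middle of its back face; z up, +x out of the back face (the way the hooks point). Plate 64 wide (y), 52 tall (z), x -5 to 0. Wooden arm 16 wide (y), z 0 to 32, from the plate to x = -105, then an end stop 46 tall to x = -113. All in mm.
- grip (a point): Where to grasp the tool arm: bracket frame (-55, 0, 22) mm, on the arm's middle; grasp across its 16 mm width (y), from above. 10 mm either way along x is as good.
- hooks (a point): Midpoint between the tips of the two steel hook tabs, at the underside of their necks: bracket frame (11.5, 0, 34) mm. Tabs at y = +20 and -20, each 7 wide: a neck z 34 to 44 standing 11.5 out of the back face; its last 5 mm (x 6.5 to 11.5) also reaches down to z = 24, so each hook is 20 tall.
- stand: Slotted stand, fixed. Origin on the bench under the middle of the steel strip's front face; z up, +x from the front face into the strip: press along +x with the bracket's x axis parallel to it. Strip 5 thick, 96 wide, nominal z 26 to 172, free space behind. Three rows of two slots at y = +20 and -20, each 11 wide, 23 tall, bottom edges at nominal z 40, 85, 130. All in mm.
- row (a point): Nominal point midway between the two top-row slots, at the height of their bottom edges, on the front face (stand frame 0, 0, 130 mm). The strip was clamped by hand: all slots and the pin are really up to 15 mm higher or lower than nominal (unmeasured); sideways and in depth they are true. Home nominally puts the bracket's origin at stand z = 96.
- post_top (a point): Top of the left post (stand frame 8, 56.5, 172 mm). The two posts, 16 mm square, flank the strip (outer faces y = +-65). In bracket terms: tabs touch the strip's face with the bracket's origin at stand x = -11.5; plate flat at x = 0; from there it comes down 10 to 13 mm until the necks rest on the slots' bottom edges. Let go, the arm may droop 4 degrees.
- plunger (a joint): Spring pin in the strip's front face midway between the slot columns, 8 mm across, round nose, axis 23.5 mm above the true bottom edges of the top row. 0 = out (nose 5 mm out of the face); grows as pushed in, in m, 0.005 when the plate lies flat over it. Pushes back with 5 N, 8 N when flush. With the hooks home, the plate's top is just below it and it is back at 0.
- plain_block: The plain wooden block without hooks (bystander): 64 wide x 52 tall plate, arm 22 wide x 32 tall, 105 long overall; origin and axes as for the tool arm.
- caliper: Flat steel caliper, 160 long, 8 thick, lying on the bench (bystander); origin at its middle.
- jar: Clear jar with white lid, 56 across, 60 tall (bystander); origin under its centre.
- hammer: Hammer lying on the bench (bystander).
- dish: White shallow dish, 70 across, 22 tall (bystander); origin under its centre.
- bezel: Small brass ring, 26 across, 8 tall, lying flat (bystander); origin under its centre.
- soldering_block: Grey soldering slab, 90 x 60 x 14 (bystander); origin under its centre.
- dap: Short steel cylinder, 28 across, 28 tall (bystander); origin under its centre.
Things that resemble listed ones, but are neither listed nor needed, are in the scene too. Leave any turquoise or yellow look-alike of the bracket alone.

How it is judged (in metres and radians):
On the way, in this order (a step that is already met when the one before it is completed fails the run):
1. the tool arm is lifted clear of the bench (height (world z) of bracket above 0.05 m), for 0.1 s.
2. both tabs are through the top row: plate flat on the strip (within 3.5 mm), pin pushed in at least 2 mm (x of bracket in the frame of stand above -0.0035 m and z of bracket in the frame of stand above 0.086 m and value of joint plunger above 0.002 m), for 0.1 s.
At the end, for the whole second after the job is handed in: The tool arm hangs by its hooks in the top row: foot of the plate within 4 mm of the strip's face, 5 mm of its middle, 79 to 113 mm above the bench; upright and square within 7 degrees; spring pin out within 1.5 mm; at rest (x of bracket in the frame of stand between -0.004 and 0.003 m and y of bracket in the frame of stand between -0.005 and 0.005 m and z of bracket in the frame of stand between 0.079 and 0.113 m and value of joint plunger below 0.0015 m and angle between bracket's own z axis and vertical below 0.12 rad and angle between the y axis of bracket and the y axis of stand, either way round below 0.12 rad and linear speed of bracket below 0.02 m/s); the robot touches nothing.
It fails at once if the tool arm is forced against the stand with more than 40 N (contact force between bracket and stand above 40 N).
It fails at once if the robot itself pushes on the stand with more than 15 N (contact force between any of the fingers, the arm and stand above 15 N).
It fails at once if another thing on the bench is moved by more than 30 mm (distance of any of plain_block, caliper, jar, hammer, dish, bezel, soldering_block, dap from where it was at the start of the episode above 0.03 m).
It also fails if it takes over 64 s, if anything falls off the work surface, if the arm or the gripper's body presses on something with over 40 N, if the wrist force passes 120 N, or if a joint passes its speed limit or range.

### The arm

A 6-joint arm with a two-finger parallel gripper is mounted at the origin on the work surface. World frame = base frame: x ahead of the robot, y to its left, z up, the work surface at z = 0. Lengths are in mm, angles in rad, forces in N, time in s.
With the tool pointing down it reaches from about 325 to 875 mm from the base axis. Payload 4.4 kg.
Tool frame: the origin (TCP) lies at the very end of the fingers, on their centre line; the grasp point (between the pads) lies 19 mm behind it (ctrl.grasp_offset is the z of the grasp point in the tool frame, in mm); z points along the fingers, y is the line along which they close (so a half turn about z gives the same grasp; the last joint's range is limited). The gripper opens to 85 mm and grips with 20 to 120 N. Pads are 22 mm wide; open, the fingers measure 114 mm over their backs; the gripper's body (76 mm by 85 mm) begins 54 mm behind the grasp point. The pads swing forward as they close: fully open they stand 13 mm farther back than shut.
Start: joints at [-1.395, 0.207, 1.542, -0, 1.393, -0.15], TCP at [184.571, -544.574, 231.282] pointing down, gripper open.
Joint ranges: [-2.73, 2.73], [-0.86, 2.22], [0.23, 2.46], [-1.11, 4.25], [0.08, 2.63], [-2.82, 2.82]. Speed limits (rad/s): [2.79, 2.79, 3.14, 3.14, 3.14, 3.14].

### API

Orientations are given as a unit quaternion [x, y, z, w].
In Python, from rig import ctrl gives the robot as it stands.
- The arm moves only by the tool send_rows, never from a script. Its arguments are lists of equal length, an entry for each row: "gripper": the opening, from 0 (shut) to 1 (fully open); "dp": the shift along the tool's x, y, z in mm, a list of three; "turn": the turn about the tool's z in degrees. A call has 1 to 5 rows; each row is the pose to reach, as a shift and turn from the pose commanded when the call began, along the tool's axes at that moment; what a row does not reach only later rows make up. A row lasts 1/10 s, in which the tool goes at most 50 mm and 8.59 degrees, less where a joint would pass 70% of its speed; a pose out of reach is approached as far as the arm can. A call with a gripper value outside its range is refused whole. The fingers move at their own pace and stop on an object; the grip force is fixed at half the most. Time passes only in rows, so rows that repeat a pose let the fingers close. It gives the time, the measured TCP pose, the force, the opening and the grip force at its end, in the units of the state.
- ctrl.sense(): the state, without advancing time (a new reading comes with each control period).
- ctrl.snapshot(name): name is "side" or "top" or "wrist"; returns a dict with "pixels" (400x640x3 uint8, red, green, blue), "depth" (400x640 float32, mm along the optical axis (not along the pixel's ray), 0 where there is no reading), "camera_matrix" (3x3 intrinsics, pixels), "rvec" (rotation vector, rad) and "tvec" (3), from world to camera coordinates, as OpenCV has them. Camera axes: x right, y down, z forward; pixel columns grow to the right and rows downward; lengths in mm; the calibration is good to about 2 mm. A picture is of the moment at which its call begins.
- ctrl.sign_off(): hands the job in; it is judged then, once.
The state is a dict: "clock": time; "qpos": joint angles; "joint_vel": joint speeds; "effort": joint torques, N m; "tool_pos": TCP position; "orientation": TCP orientation; "wrist_force": force on the tool from outside, world axes, zero at the start; "torque": the same for the moment, N m; "width": finger opening in mm; "finger_force": force on a finger pad.
Only numpy, scipy, OpenCV 4.12 (cv2) and the standard library are available. Lean on these libraries where they do the work, as an engineer would, in place of code of your own. Each camera call takes 0.05 s, during which the arm holds its last target. There are 200 camera calls.

## Working session

There is one attempt and no reset: what is moved stays moved. The work goes in short steps, Python scripts to look and compute and a tool call to move; the robot and the scene stay as the last step left them, time stands still between calls to the robot, and variables do not carry over. Pictures are saved under pics/ and viewed, at most 10 in all, crops included, and the job is handed in when it is done.

Besides the shell and the picture viewer there is one more tool, called after ">>>" as name([rows], argument=value, ...), one row to a line, values as JSON. send_rows: Moves the arm, as the interface text tells. Its arguments: {"type":"object","properties":{"gripper":{"type":"array","items":{"type":"number"}},"dp":{"type":"array","items":{"type":"array","items":{"type":"number"}}},"turn":{"type":"array","items":{"type":"number"}}},"required":["gripper","dp","turn"]}

```bash
ls; mkdir -p pics
cat > h.py <<'E'
import numpy as np, cv2, pickle
from rig import ctrl
def snap(n,f=None):
    s=ctrl.snapshot(n)
    if f: pickle.dump(s,open(f'pics/{f}.pkl','wb')); cv2.imwrite(f'pics/{f}.png',s['pixels'][:,:,::-1])
    return s
def load(f): return pickle.load(open(f'pics/{f}.pkl','rb'))
def cam(s):
    R=cv2.Rodrigues(np.array(s['rvec'],float))[0]; t=np.array(s['tvec'],float).ravel(); return R,t,np.array(s['camera_matrix'],float)
def ray(s,u,v):
    R,t,K=cam(s); d=R.T@np.linalg.solve(K,np.array([u,v,1.])); return -R.T@t,d
def onplane(s,u,v,z):
    c,d=ray(s,u,v); return c+d*(z-c[2])/d[2]
def cloud(s):
    R,t,K=cam(s); D=s['depth'].astype(float); v,u=np.mgrid[:D.shape[0],:D.shape[1]]
    P=np.stack([(u-K[0,2])/K[0,0]*D,(v-K[1,2])/K[1,1]*D,D],-1); W=(P-t)@R; W[D<=0]=np.nan; return W
def proj(s,P):
    return cv2.projectPoints(np.array(P,float).reshape(-1,3),np.array(s['rvec'],float),np.array(s['tvec'],float),np.array(s['camera_matrix'],float),None)[0].reshape(-1,2)
E
python3 - <<'E'
from h import *
for n in('side','top'):
    s=snap(n,n+'0'); R,t,K=cam(s); print(n,-R.T@t,R[2],K[0,0])
a=np.hstack([cv2.imread('pics/side0.png'),cv2.imread('pics/top0.png')]); 
cv2.imwrite('pics/both.png',np.vstack([cv2.imread('pics/side0.png')]))
print(ctrl.sense())
E
```

```text
pics
side [218.13700782 829.65359531 831.13407704] [ 0.21826988 -0.7437459  -0.631823  ] 413.0308856175306
top [ 355.45903966  -19.21854876 1004.7209382 ] [ 0.11316184  0.02621708 -0.99323062] 384.0077556108721
{'clock': 0.1, 'qpos': array([-1.39452623e+00,  2.07408989e-01,  1.54279186e+00,  1.21393670e-05,
        1.39348192e+00, -1.50506752e-01]), 'joint_vel': array([ 8.46621810e-04, -8.96959182e-05, -2.58313431e-03, -2.26363484e-05,
       -2.43880399e-03, -3.23788309e-04]), 'effort': array([-6.37481990e-04, -3.84092903e+01, -2.92547446e+01, -2.03286459e-04,
        4.86863588e-03, -1.22699819e-05]), 'tool_pos': array([ 184.44113572, -543.91012731,  230.20884797]), 'orientation': array([ 9.86681415e-01,  1.62661282e-01, -7.48879162e-06, -1.04504559e-03]), 'wrist_force': array([-0.0581665 ,  0.60046392,  1.01780395]), 'torque': array([-0.00916255,  0.027106  ,  0.01194841]), 'finger_force': 0.0, 'width': 85.79604243588875}
```

View pics/side0.png

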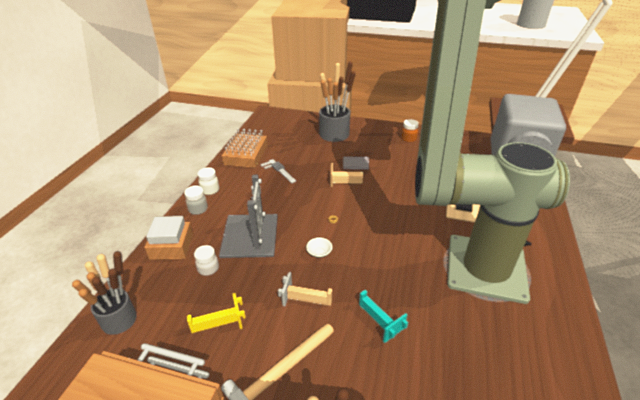

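View pics/top0.png

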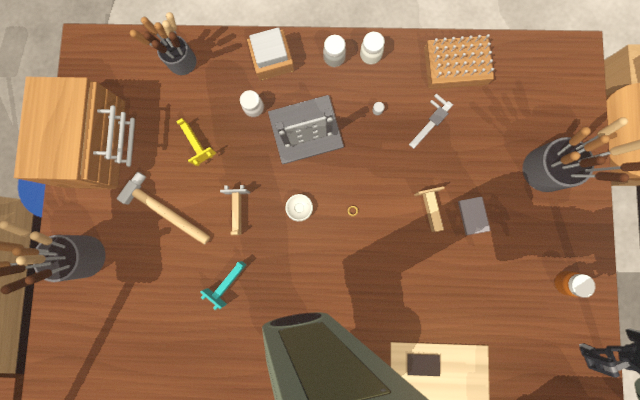

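Side view: the wooden arm with the steel hook plate is at (305,292), top (235,208). The plain block is at side (347,175), top (432,210). The look-alikes are yellow (215,318) and turquoise (383,315). The stand is at side (252,225), top (305,128). I'll enlarge the candidate and the stand, and extract geometry.

Run:
```python
from h import *
s=load('side0');t=load('top0')
c=lambda f,x,y,w,h:cv2.resize(cv2.imread(f'pics/{f}.png')[y:y+h,x:x+w],(400,300),interpolation=cv2.INTER_CUBIC)
cv2.imwrite('pics/crop1.png',np.vstack([np.hstack([c('side0',265,255,80,60),c('top0',195,170,80,60)]),np.hstack([c('side0',205,165,100,100),c('top0',255,90,100,75)])]))
for n,q,(x0,x1,y0,y1) in(('side',s,(275,340,270,310)),('top',t,(215,255,178,240))):
    W=cloud(q)[y0:y1,x0:x1].reshape(-1,3); W=W[W[:,2]>8]; print(n,len(W),W.min(0),W.max(0))
    for lo,hi in((10,25),(25,36),(36,43),(43,49),(49,60)):
        m=W[(W[:,2]>lo)&(W[:,2]<hi)]
        if len(m)>4: 
            print(lo,hi,len(m),m.mean(0).round(1),m.min(0).round(),m.max(0).round())
for n,q,(x0,x1,y0,y1) in(('side',s,(218,282,170,260)),('top',t,(265,345,90,165))):
    W=cloud(q)[y0:y1,x0:x1].reshape(-1,3)
    for lo,hi in((-5,5),(5,20),(20,60),(60,100),(100,140),(140,160),(160,185),(185,200)):
        m=W[(W[:,2]>lo)&(W[:,2]<hi)]
        if len(m)>4:
            r=cv2.minAreaRect(m[:,:2].astype(np.float32)); print(n,lo,hi,len(m),m.mean(0).round(1),r)
```

```text
side 734 [365.35232133 193.41661576   8.22715567] [491.93115358 259.98615451  56.84426314]
10 25 202 [425.3 230.9  17.4] [366. 197.  10.] [476. 258.  25.]
25 36 329 [428.  225.5  32.1] [365. 193.  25.] [490. 259.  36.]
36 43 67 [444.5 226.6  38.8] [366. 194.  36.] [492. 259.  43.]
43 49 48 [445.8 226.9  46.2] [366. 201.  43.] [491. 258.  49.]
49 60 67 [464.8 227.3  53.2] [367. 194.  49.] [487. 260.  57.]
top 486 [367.51799016 195.9884179    9.09876056] [493.25481976 259.98239236  56.08086976]
10 25 63 [435.6 220.3  17.1] [368. 196.  12.] [482. 259.  25.]
25 36 286 [429.2 225.   31.9] [368. 197.  25.] [491. 260.  36.]
36 43 29 [447.1 222.7  39.3] [368. 197.  36.] [493. 257.  43.]
43 49 52 [437.7 224.8  46.2] [368. 198.  43.] [492. 253.  49.]
49 60 52 [477.8 229.   52.9] [474. 197.  49.] [481. 260.  56.]
side -5 5 2769 [719.1 -98.4   2.5] ((714.0755615234375, -59.939666748046875), (223.40475463867188, 450.7381896972656), 19.712467193603516)
side 5 20 2206 [662.1  36.3  11.4] ((708.7998657226562, -55.4931640625), (216.6959228515625, 441.49310302734375), 19.706308364868164)
side 20 60 16
[... 950 characters left out ...]
070281982)
top 20 60 221 [619.6  45.4  40.4] ((618.8997192382812, 45.245018005371094), (13.524590492248535, 126.9537582397461), 17.294851303100586)
top 60 100 229 [620.1  46.   79.6] ((622.041748046875, 45.661109924316406), (6.527687072753906, 126.00176239013672), 17.170337677001953)
top 100 140 248 [620.7  43.9 118.6] ((621.808349609375, 45.83464813232422), (5.927245616912842, 126.13954162597656), 16.840145111083984)
top 140 160 196 [620.2  46.2 152.6] ((623.3966674804688, 46.712249755859375), (22.113788604736328, 125.7339859008789), 16.859514236450195)
top 160 185 190 [624.6  44.4 167.6] ((624.5060424804688, 45.833709716796875), (21.914758682250977, 128.32826232910156), 17.120359420776367)
```

View pics/crop1.png

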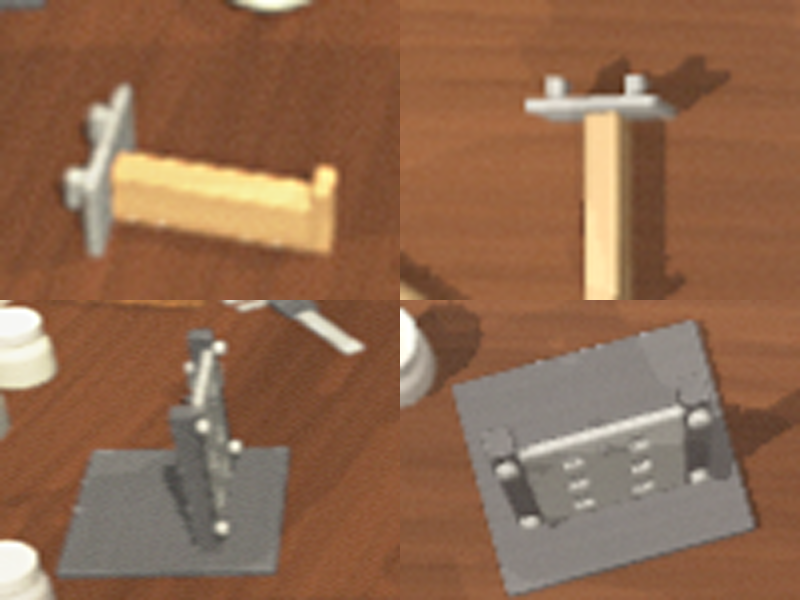

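The crop confirms it: the wooden arm has a steel plate and two tabs pointing away from the robot (+x), at top crop (555,85) and (635,85). The stand's strip front, with slots and corner screws, faces the robot at a yaw of about 17°. Next I'll measure accurate poses.

```bash
cat > m.py <<'E'
from h import *
def stand(s,yaw=np.radians(17),box=None):
    W=cloud(s).reshape(-1,3); W=W[np.isfinite(W[:,0])]
    c=np.array([622.,46.])
    for i in range(4):
        e=np.array([np.cos(yaw),np.sin(yaw)]); n=np.array([-e[1],e[0]])
        d=W[:,:2]-c; X=d@e; Y=d@n
        m=(abs(X)<12)&(abs(Y)<44)&(W[:,2]>45)&(W[:,2]<165)   # strip front
        X0=np.median(X[m]); m&=abs(X-X0)<(6 if i<2 else 3)
        p=np.polyfit(Y[m],X[m],1); yaw-=np.arctan(p[0]); c=c+e*p[1]
    m2=(W[:,2]>80)&(W[:,2]<185)&(abs(X)<30)&(abs(Y)<75)
    return c,np.degrees(yaw),m.sum(),Y[m2].min(),Y[m2].max(),X[m].std(),W[m][:,2].max()
def bracket(s,c0=(428,226),zo=0,yaw=0):
    W=cloud(s).reshape(-1,3); W=W[np.isfinite(W[:,0])]; W=W-[0,0,zo]
    c=np.array(c0,float)
    for i in range(4):
        e=np.array([np.cos(yaw),np.sin(yaw)]); n=np.array([-e[1],e[0]])
        d=W[:,:2]-c; X=d@e; Y=d@n
        m=(abs(X)<38)&(abs(Y)<14)&(W[:,2]>30)&(W[:,2]<35)
        p=np.polyfit(X[m],Y[m],1); yaw+=np.arctan(p[0]); c=c+n*p[1]
    pt=(abs(Y)<34)&(abs(X)<75)&(X>20)&(W[:,2]>48)&(W[:,2]<58)
    en=(abs(Y)<15)&(X<-30)&(X>-80)&(W[:,2]>40)&(W[:,2]<50)
    f=lambda a,m:np.percentile(a[m],[2,50,98]).round(1) if m.sum()>3 else None
    return c.round(1),np.degrees(yaw).round(2),m.sum(),'armZ',np.median(W[m][:,2]).round(1),'platetop X',f(X,pt),'Y',f(Y,pt),'Z',f(W[:,2],pt),'stop X',f(X,en),'armY',f(Y,m)
E
python3 - <<'E'
from m import *
for n in('side0','top0'):
    s=load(n); print(n,stand(s)); print(bracket(s))
E
```

```text
side0 (array([617.21095253,  44.53551299]), np.float64(17.022429438775625), np.int64(188), np.float64(-67.11141738127485), np.float64(64.3038765094965), np.float64(0.6810897828189691), np.float64(164.78924812832648))
(array([428. , 223.8]), np.float64(3.2), np.int64(144), 'armZ', np.float64(33.4), 'platetop X', array([45.6, 47.3, 51.1]), 'Y', array([-31.1,   2. ,  31.8]), 'Z', array([48.4, 53.4, 56.7]), 'stop X', array([-62.2, -58.2, -54.5]), 'armY', array([-9.7, -0.1,  8. ]))
top0 (array([620.22211499,  45.45604073]), np.float64(17.08205229400991), np.int64(526), np.float64(-65.05905267558796), np.float64(63.264170686493955), np.float64(0.8031075439732915), np.float64(163.2191362547251))
(array([428. , 225.9]), np.float64(2.92), np.int64(143), 'armZ', np.float64(32.5), 'platetop X', array([47.4, 49.6, 53.2]), 'Y', array([-30.3,   1.4,  31.1]), 'Z', array([48.3, 52.8, 55.9]), 'stop X', array([-60.4, -55.6, -52.9]), 'armY', array([-6.7,  0.7,  6.6]))
```

>>> send_rows([
  [45,-17,0],
  [90,-34,0],
  [135,-51,0],
  [180,-68,0],
  [225,-85,0],
], gripper=[1,1,1,1,1], turn=[3,6,9,12,15.7])

```text
clock: 0.6
tool_pos: [371.3, -390.2, 230.8]
orientation: [1.0, 0.025, -0.0, -0.0]
wrist_force: [1.0, -0.9, 0.0]
width: 85.4
finger_force: 0.0
```

>>> send_rows([
  [10,-47,0],
  [20,-95,0],
  [30,-143,0],
  [40,-190,0],
  [50,-238,0],
], gripper=[1,1,1,1,1], turn=[0,0,0,0,0])

```text
clock: 1.1
tool_pos: [407.4, -149.5, 230.9]
orientation: [1.0, 0.026, -0.0, -0.0]
wrist_force: [1.0, -0.3, -0.2]
width: 85.3
finger_force: 0.0
```

>>> send_rows([
  [0,-48,0],
  [0,-96,0],
  [0,-144,0],
  [0,-192,0],
  [0,-240,0],
], gripper=[1,1,1,1,1], turn=[0,0,0,0,0])

```text
clock: 1.6
tool_pos: [394.3, 90.0, 231.1]
orientation: [1.0, 0.026, 0.0, 0.0]
wrist_force: [1.4, -0.4, -0.7]
width: 85.6
finger_force: 0.0
```

>>> send_rows([
  [8,-37,15],
  [18,-75,30],
  [28,-112,45],
  [31.7,-133,60],
  [31.7,-133,60],
], gripper=[1,1,1,1,1], turn=[0,0,0,0,0])

```text
clock: 2.1
tool_pos: [417.6, 224.2, 168.6]
orientation: [1.0, 0.028, -0.003, 0.0]
wrist_force: [0.4, -0.9, -0.9]
width: 85.2
finger_force: 0.0
```

Run:
```python
from m import *
s=snap('wrist','w1'); print(ctrl.sense()['tool_pos'],cam(s)[0][2],-cam(s)[0].T@cam(s)[1])
print(bracket(s))
```

```text
[418.23237895 223.00628114 169.69938089] [-0.26235862 -0.01565199 -0.9648435 ] [484.05776488 227.66838401 310.146385  ]
(array([428. , 222.7]), np.float64(3.49), np.int64(1263), 'armZ', np.float64(31.2), 'platetop X', array([48.7, 50.8, 53. ]), 'Y', array([-30.5,   0. ,  30.6]), 'Z', array([49.8, 51.2, 52.7]), 'stop X', array([-59.6, -54.7, -51.4]), 'armY', array([-7.7,  0. ,  7.8]))
```

View pics/w1.png

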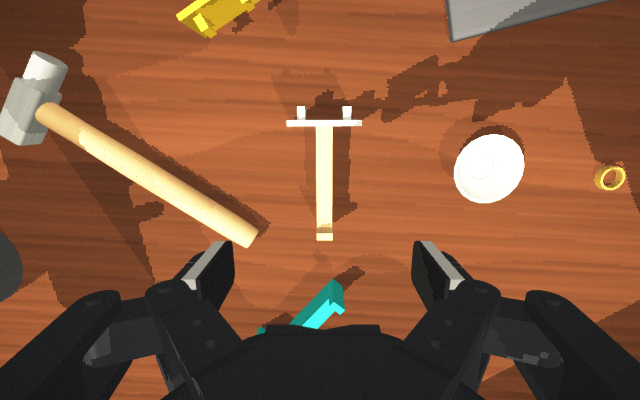

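The wrist view shows the plate at (323,123), the arm at (323,180) and the end stop at (325,237), with the fingers clear on both sides. The measured length of 113 and top height of 31 match the description. Descending now.

>>> send_rows([
  [3,0.8,40],
  [3,0.8,80],
  [3,0.8,120],
  [3,0.8,150],
  [3,0.8,164],
], gripper=[1,1,1,1,1], turn=[-0.3,-0.3,-0.3,-0.3,-0.3])

```text
clock: 2.65
tool_pos: [420.8, 219.9, 5.1]
orientation: [1.0, 0.028, -0.002, 0.001]
wrist_force: [-0.1, -0.5, 0.4]
width: 85.2
finger_force: 0.0
```

>>> send_rows([
  [0,0,0],
  [0,0,0],
  [0,0,0],
  [0,0,0],
  [0,0,0],
], gripper=[0.6,0.2,0,0,0], turn=[0,0,0,0,0])

```text
clock: 3.15
tool_pos: [424.1, 222.4, 8.8]
orientation: [1.0, 0.029, 0.001, -0.0]
wrist_force: [4.5, -0.2, -0.7]
width: 15.0
finger_force: 58.6
```

>>> send_rows([
  [0,0,0],
  [0,0,0],
  [0,0,0],
  [0,0,0],
  [0,0,0],
], gripper=[0,0,0,0,0], turn=[0,0,0,0,0])

```text
clock: 3.65
tool_pos: [424.1, 222.4, 8.8]
orientation: [1.0, 0.029, 0.001, -0.0]
wrist_force: [-0.1, -1.0, 7.1]
width: 14.4
finger_force: 59.9
```

>>> send_rows([
  [0,0,-20],
  [0,0,-50],
  [0,0,-90],
  [0,0,-130],
  [0,0,-150],
], gripper=[0,0,0,0,0], turn=[0,0,0,0,0])

```text
clock: 4.15
tool_pos: [424.2, 222.6, 160.8]
orientation: [1.0, 0.029, 0.003, -0.001]
wrist_force: [0.6, -0.1, -2.5]
width: 14.6
finger_force: 59.0
```

Run:
```python
from m import *
from scipy.spatial.transform import Rotation as Ro
p=ctrl.sense(); print(p['clock'],p['tool_pos'],Ro.from_quat(p['orientation']).as_matrix().round(4),p['wrist_force'],p['torque'],p['width'])
s=snap('wrist','w2'); t=p['tool_pos']
W=cloud(s).reshape(-1,3); R=Ro.from_quat(p['orientation']).as_matrix(); B=(W-t)@R  # tool frame
m=np.isfinite(B[:,0])&(abs(B[:,1])<40)&(B[:,0]>10)&(B[:,0]<85)&(abs(B[:,2])<70)
b=B[m]; 
arm=b[(abs(b[:,1])<9)&(b[:,0]>15)&(b[:,0]<45)]; print('arm',len(arm),np.median(arm,0),np.polyfit(arm[:,0],arm[:,2],1),np.polyfit(arm[:,0],arm[:,1],1))
pl=b[(b[:,2]<-44)]; print('plate',len(pl),np.percentile(pl,[2,50,98],axis=0).round(1))
hk=b[(b[:,0]>62)]; print('hook',len(hk),np.percentile(hk,[2,50,98],axis=0).round(1))
```

```text
4.15 [424.24349568 222.56228826 160.84395075] [[ 0.9983  0.0583  0.0051]
 [ 0.0583 -0.9983  0.0016]
 [ 0.0052 -0.0013 -1.    ]] [ 0.59166599 -0.06571585 -2.53092803] [0.0031879  0.01437538 0.01694331] 14.63819319877314
arm 2647 [ 30.22691879   0.1968001  -22.36650712] [  0.21328988 -30.00842795] [ 0.02590854 -0.61436208]
plate 5522 [[ 10.3 -39.1 -69.6]
 [ 12.7  -8.3 -56.2]
 [ 18.   39.1 -44.7]]
hook 1038 [[ 62.2 -22.9 -35.4]
 [ 65.6   0.3 -34. ]
 [ 68.6  23.3 -16.4]]
```

View pics/w2.png

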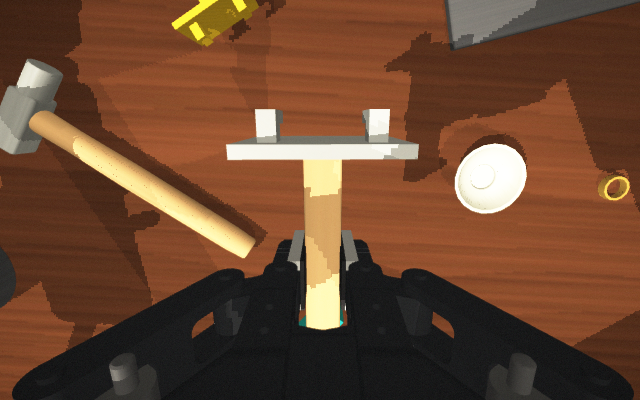

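The bracket is held, but the arm droops in the fingers: slope 0.21 in the tool frame, with the plate at (322,150). I gripped a little high and far from the plate. I'll set it down again, which levels it, and regrip lower and 8 mm further forward.

>>> send_rows([
  [0,0,45],
  [0,0,90],
  [0,0,125],
  [0,0,138],
  [0,0,142],
], gripper=[0,0,0,0,0], turn=[0,0,0,0,0])

```text
clock: 4.7
tool_pos: [420.4, 221.3, 13.0]
orientation: [1.0, 0.029, -0.003, 0.001]
wrist_force: [0.0, -0.1, -1.5]
width: 15.0
finger_force: 58.7
```

>>> send_rows([
  [0,0,2],
  [0,0,4],
  [0,0,6],
  [0,0,8],
  [0,0,8],
], gripper=[0,0,0,0,0], turn=[0,0,0,0,0])

```text
clock: 5.2
tool_pos: [424.1, 222.4, 8.8]
orientation: [1.0, 0.029, 0.001, -0.0]
wrist_force: [-1.6, -0.5, 3.8]
width: 14.7
finger_force: 59.7
```

>>> send_rows([
  [0,0,0],
  [0,0,0],
  [0,0,0],
  [0,0,0],
  [0,0,0],
], gripper=[0.15,0.3,0.45,0.45,0.45], turn=[0,0,0,0,0])

```text
clock: 5.7
tool_pos: [422.8, 221.9, 7.2]
orientation: [1.0, 0.029, 0.0, -0.0]
wrist_force: [0.3, -0.1, 0.4]
width: 38.2
finger_force: 0.0
```

>>> send_rows([
  [4,0,2],
  [8,0,4.5],
  [8,0,4.5],
  [8,0,4.5],
  [8,0,4.5],
], gripper=[0.45,0.45,0.45,0.45,0.45], turn=[0,0,0,0,0])

```text
clock: 6.2
tool_pos: [430.6, 222.4, 2.7]
orientation: [1.0, 0.029, -0.0, 0.0]
wrist_force: [0.5, -0.8, -0.5]
width: 38.3
finger_force: 0.0
```

>>> send_rows([
  [0,0,0],
  [0,0,0],
  [0,0,0],
  [0,0,0],
  [0,0,0],
], gripper=[0.3,0.2,0.1,0,0], turn=[0,0,0,0,0])

```text
clock: 6.7
tool_pos: [430.8, 222.5, 3.0]
orientation: [1.0, 0.029, 0.0, -0.0]
wrist_force: [-0.8, 0.1, 2.7]
width: 15.1
finger_force: 59.8
```

>>> send_rows([
  [0,0,0],
  [0,0,0],
  [0,0,-3],
  [0,0,-8],
  [0,0,-15],
], gripper=[0,0,0,0,0], turn=[0,0,0,0,0])

```text
clock: 7.2
tool_pos: [429.9, 222.1, 17.4]
orientation: [1.0, 0.029, -0.001, 0.0]
wrist_force: [-0.1, 0.7, -2.5]
width: 14.9
finger_force: 59.3
```

>>> send_rows([
  [0,0,-20],
  [0,0,-45],
  [0,0,-75],
  [0,0,-100],
  [0,0,-110],
], gripper=[0,0,0,0,0], turn=[0,0,0,0,0])

```text
clock: 7.7
tool_pos: [432.6, 223.0, 130.9]
orientation: [1.0, 0.029, 0.003, -0.001]
wrist_force: [0.0, 1.6, -2.0]
width: 15.0
finger_force: 59.2
```

```bash
cat > held.py <<'E'
from m import *
from scipy.spatial.transform import Rotation as Ro
def held(name):
    p=ctrl.sense(); s=snap('wrist',name); t=p['tool_pos']; R=Ro.from_quat(p['orientation']).as_matrix()
    W=cloud(s).reshape(-1,3); B=(W-t)@R; B=B[np.isfinite(B[:,0])]
    print(p['clock'],t.round(1),R[:2,0].round(4),p['wrist_force'].round(1),p['width'])
    a=B[(abs(B[:,1])<6)&(B[:,0]>20)&(B[:,0]<36)&(B[:,2]<-15)&(B[:,2]>-40)]
    pf=np.polyfit(a[:,0],a[:,2],1); print('arm',len(a),np.median(a,0).round(1),'pitch',np.degrees(np.arctan(pf[0])).round(2),'res',np.std(a[:,2]-np.polyval(pf,a[:,0])))
    for lo,hi in((-60,-44),(-44,-38),(-38,-30),(-30,-20),(-20,0)):
        q=B[(abs(B[:,1])<34)&(B[:,0]>36)&(B[:,0]<80)&(B[:,2]>lo)&(B[:,2]<hi)]
        if len(q)>5: print(lo,hi,len(q),np.percentile(q,[2,50,98],axis=0).round(1).tolist())
    return s
E
python3 -c "
from held import *
held('w3')"
```

```text
7.7 [432.6 223.  130.9] [0.9983 0.058 ] [ 0.   1.6 -2. ] 15.022026194560029
arm 1124 [ 28.1   0.2 -28.3] pitch -0.07 res 0.5649939565318093
-60 -44 3478 [[45.6, -30.3, -49.5], [48.4, 0.6, -48.2], [50.7, 31.1, -44.5]]
-44 -38 1928 [[50.4, -26.3, -43.7], [54.7, -0.3, -40.3], [62.0, 26.6, -38.5]]
-38 -30 618 [[50.4, -30.0, -37.8], [50.6, 1.3, -34.4], [61.9, 30.7, -30.2]]
-30 -20 1026 [[36.2, -29.0, -29.8], [45.8, 0.2, -27.9], [62.0, 30.0, -20.3]]
-20 0 511 [[50.4, -30.5, -19.9], [50.5, 0.2, -10.2], [50.7, 31.0, -0.7]]
```

The pitch is now -0.07°, so it is held level. The bracket origin in the tool frame is (50.5, 0.3, 3.6). I'll read the strip-top height from the existing views, then swing over in front of the stand.

Run:
```python
from m import *
for n in('top0','side0'):
    s=load(n); c,y,*_=stand(s); y=np.radians(y); e=np.array([np.cos(y),np.sin(y)]); nn=np.array([-e[1],e[0]])
    W=cloud(s); X=(W[...,:2]-c)@e; Y=(W[...,:2]-c)@nn; Z=W[...,2]
    m=(abs(X-2.5)<4)&(abs(Y)<42)&(Z>135); print(n,'strip hi z',np.percentile(Z[m],[50,90,98]), 'post', np.percentile(Z[(abs(X-8)<5)&(abs(abs(Y)-57)<5)&(Z>130)],[50,80,98]))
    # brightness profile along z per column on front face
    g=cv2.cvtColor(s['pixels'],cv2.COLOR_RGB2GRAY)
    for yc in(-20,0,20,34):
        z=np.arange(60,190,4); th=[c[0],c[1]]
        P=np.c_[np.repeat([c+nn*yc],len(z),0),z]; uv=proj(s,P).astype(np.float32)
        print(yc,cv2.remap(g,uv[:,0],uv[:,1],cv2.INTER_LINEAR).ravel().tolist())
```

```text
top0 strip hi z [156.19927956 161.24781693 162.45284813] post [172.43060279 174.23822605 175.86057699]
-20 [137, 145, 164, 183, 179, 168, 150, 131, 123, 124, 126, 130, 138, 154, 166, 174, 174, 162, 147, 128, 126, 141, 152, 160, 183, 212, 218, 219, 191, 166, 145, 136, 135]
0 [128, 127, 128, 129, 128, 128, 128, 129, 129, 130, 130, 130, 130, 128, 125, 123, 121, 129, 137, 141, 145, 145, 148, 162, 180, 205, 223, 218, 193, 149, 129, 125, 128]
20 [136, 143, 157, 176, 186, 171, 154, 137, 119, 118, 124, 132, 140, 153, 172, 179, 166, 155, 146, 138, 136, 138, 147, 162, 184, 204, 218, 213, 193, 166, 139, 137, 135]
34 [130, 129, 128, 127, 128, 128, 129, 130, 130, 130, 129, 129, 129, 127, 125, 121, 117, 115, 116, 123, 130, 132, 136, 159, 183, 210, 225, 219, 199, 156, 135, 135, 136]
side0 strip hi z [159.13709568 163.30889202 164.6277956 ] post [159.44041533 172.40413941 175.81906492]
-20 [122, 116, 114, 117, 130, 147, 149, 140, 138, 138, 127, 119, 118, 117, 114, 114, 126, 120, 129, 146, 152, 151, 151, 151, 162, 177, 194, 211, 223, 222, 211, 171, 114]
0 [137, 140, 142, 135, 126, 128, 119, 119, 122, 129, 129, 126, 125, 133, 136, 133, 124, 122, 116, 117, 125, 126, 140, 157, 169, 180, 199, 213, 220, 215, 205, 190, 177]
20 [121, 119, 118, 122, 128, 133, 151, 147, 144, 141, 134, 123, 116, 120, 117, 122, 142, 175, 199, 189, 144, 120, 128, 142, 160, 184, 198, 216, 221, 216, 212, 195, 174]
34 [132, 127, 125, 122, 117, 113, 114, 117, 125, 140, 134, 129, 126, 122, 115, 112, 106, 103, 112, 161, 215, 233, 210, 139, 120, 144, 166, 198, 221, 221, 218, 206, 185]
```

>>> send_rows([
  [4,35,0],
  [9,75,0],
  [14,115,0],
  [19,150,0],
  [20.5,164,0],
], gripper=[0,0,0,0,0], turn=[-3,-6,-9,-12,-13.75])

```text
clock: 8.25
tool_pos: [460.2, 57.1, 126.5]
orientation: [0.989, 0.148, -0.001, 0.0]
wrist_force: [-1.4, 1.3, -1.9]
width: 15.1
finger_force: 59.5
```

Strip top is at about 163 against a post top of 173, and slot-edge glints show at about z 74 and 121. The strip therefore sits about 9–10 mm low, giving an expected entry bracket z of about 98. I'll move to the pre-contact position and look with the wrist camera.

>>> send_rows([
  [0,30,0],
  [20,57.8,-10],
  [40,57.8,-10],
  [60,57.8,-10],
  [67,57.8,-10],
], gripper=[0,0,0,0,0], turn=[0,0,0,0,0])

```text
clock: 8.75
tool_pos: [542.4, 24.3, 136.5]
orientation: [0.989, 0.148, -0.001, -0.0]
wrist_force: [-0.1, -0.3, -3.1]
width: 15.4
finger_force: 59.5
```

>>> send_rows([
  [0,0,0],
  [0,0,0],
  [0,0,0],
], gripper=[0,0,0], turn=[0,0,0])

```text
clock: 9.05
tool_pos: [540.4, 24.5, 137.1]
orientation: [0.989, 0.149, -0.001, -0.0]
wrist_force: [-0.1, 0.6, -2.2]
width: 15.2
finger_force: 59.5
```

Run:
```python
from held import *
s=held('w4'); 
try: print(stand(s))
except Exception as e: print(e)
```

```text
9.05 [540.4  24.5 137.1] [0.9558 0.2939] [-0.1  0.6 -2.2] 15.168439478300952
arm 1110 [ 28.2  -0.  -28.3] pitch 0.42 res 0.5658136533748442
-60 -44 3467 [[45.5, -30.1, -49.4], [48.2, 0.4, -48.1], [50.5, 31.2, -44.7]]
-44 -38 1940 [[50.3, -26.6, -43.6], [54.6, 1.2, -40.3], [61.6, 27.6, -38.5]]
-38 -30 625 [[50.2, -29.8, -37.9], [50.5, 0.8, -34.4], [61.9, 30.8, -30.2]]
-30 -20 1015 [[36.2, -29.2, -29.8], [50.2, 0.4, -27.9], [61.9, 30.4, -20.3]]
-20 0 639 [[50.3, -29.9, -19.8], [50.4, 4.6, -8.9], [79.8, 30.6, -0.7]]
(array([620.0166872 ,  45.39324016]), np.float64(17.055403278883627), np.int64(5874), np.float64(-68.78273084121811), np.float64(60.707897909418016), np.float64(1.0413791374535104), np.float64(161.89968012179426))
```

View pics/w4.png

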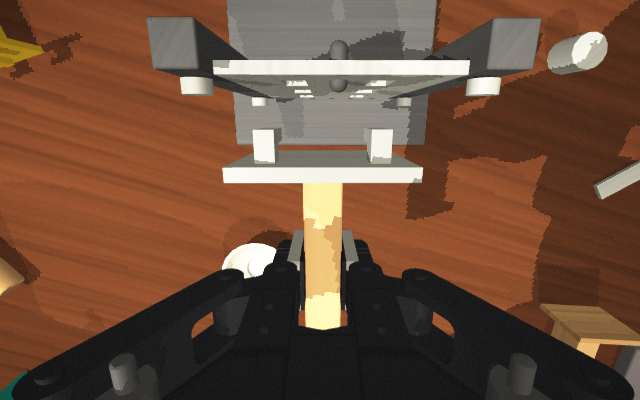

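The wrist view shows the strip top across columns 212–470 at row 67 (centre 341) and the pin nose at (338,85). The slots are at (297,83) and about (380,85), and the plate is centred at (322,175). I'll take the sideways offset in the tool frame from this one image.

Run:
```python
from held import *
s=load('w4'); p=ctrl.sense(); t=p['tool_pos']; R=Ro.from_quat(p['orientation']).as_matrix()
B=(cloud(s)-t)@R; g=s['pixels'].astype(int)
q=B[62:73,205:480].reshape(-1,3); q=q[np.isfinite(q[:,0])]
zt=np.median(B[64:71,240:440,2]); print('strip top tool z',zt,'world',t[2]-zt)
# strip top edges: outline via points near zt
P=B.reshape(-1,3); k=np.isfinite(P[:,0])&(abs(P[:,2]-zt)<1.5)&(P[:,0]>70)&(P[:,0]<105)&(abs(P[:,1]-5)<60); st=P[k]
print('strip top',len(st),np.percentile(st,[1,50,99],axis=0).round(1).tolist())
# front face points, below top
f=np.isfinite(P[:,0])&(P[:,2]>zt+4)&(P[:,2]<zt+90)&(P[:,0]>70)&(P[:,0]<95)&(abs(P[:,1]+4)<40); ff=P[f]
x0=np.median(ff[:,0]); ff=ff[abs(ff[:,0]-x0)<2.5]; a=np.polyfit(ff[:,1],ff[:,0],1); print('front x',x0,'yaw err deg',np.degrees(np.arctan(a[0])),np.percentile(ff[:,2],[1,99]))
# posts tops
k=np.isfinite(P[:,0])&(abs(P[:,2]-(t[2]-172))<4)&(P[:,0]>70)&(P[:,0]<120); po=P[k]
for sg in(-1,1):
    h=po[(po[:,1]*sg>30)]; print('post',sg,len(h),np.percentile(h,[2,50,98],axis=0).round(1).tolist())
# pin: dark pixels on front
hsv=g.max(2); m=(hsv<70); m[:75]=0; m[97:]=0; m[:,:300]=0; m[:,375:]=0
v,u=np.nonzero(m); print('pin px',len(u),u.mean(),v.mean(),np.nanmedian(B[v,u],0))
# slots: points that lie behind the front face / brightness map in (y,z)
bb=[(round(float(B[v,u,1]),1),round(float(t[2]-B[v,u,2]),1),round(float(B[v,u,0]-x0),1),int(g[v,u].mean())) for u in(297,380) for v in range(73,102)]
print(*bb,sep=' ')
print('hooks'); 
h=P[np.isfinite(P[:,0])&(P[:,0]>53)&(P[:,0]<62)&(P[:,2]<-36)&(P[:,2]>-43)]
for sg in(-1,1): print(np.percentile(h[h[:,1]*sg>5][:,1],[2,50,98]))
```

```text
strip top tool z nan world nanTraceback (most recent call last):
  File "<stdin>", line 8, in <module>
    return _quantile_unchecked(
        a, q, axis, out, overwrite_input, method, keepdims, weights)
    return _ureduce(a,
                    func=_quantile_ureduce_func,
    ...<5 lines>...
                    overwrite_input=overwrite_input,
                    method=method)
    r = func(a, **kwargs)
    result = _quantile(arr,
                       quantiles=q,
    ...<2 lines>...
                       out=out,
                       weights=wgt)
    slices_having_nans = np.isnan(arr[-1, ...])
                                  ~~~^^^^^^^^^
IndexError: index -1 is out of bounds for axis 0 with size 0
```

Run:
```python
from held import *
s=load('w4'); p=ctrl.sense(); t=p['tool_pos']; R=Ro.from_quat(p['orientation']).as_matrix()
B=(cloud(s)-t)@R; g=s['pixels'].astype(int); P=B.reshape(-1,3)
pc=lambda a,q:np.nanpercentile(a,q,axis=0).round(1).tolist() if len(a) else None
zt=np.nanmedian(B[63:71,240:440,2]); print('strip top tool z',zt,'world',t[2]-zt)
k=np.isfinite(P[:,0])&(abs(P[:,2]-zt)<1.5)&(P[:,0]>70)&(P[:,0]<105)&(abs(P[:,1])<62); print('strip top',k.sum(),pc(P[k],[1,50,99]))
f=np.isfinite(P[:,0])&(P[:,2]>zt+4)&(P[:,2]<zt+90)&(P[:,0]>70)&(P[:,0]<95)&(abs(P[:,1]-4)<40); ff=P[f]
x0=np.median(ff[:,0]); ff=ff[abs(ff[:,0]-x0)<2.5]; a=np.polyfit(ff[:,1],ff[:,0],1); print('front x',x0,len(ff),'yaw err deg',np.degrees(np.arctan(a[0])),pc(ff[:,2],[1,99]))
k=np.isfinite(P[:,0])&(abs(P[:,2]-(t[2]-172))<4)&(P[:,0]>70)&(P[:,0]<120)
for sg in(-1,1): print('post',sg,pc(P[k&(P[:,1]*sg>30)],[2,50,98]))
m=np.zeros((400,640),bool); m[75:97,300:375]=(g.max(2)<75)[75:97,300:375]; v,u=np.nonzero(m); print('pin px',len(u),u.mean() if len(u) else 0,v.mean() if len(u) else 0,pc(B[v,u],[5,50,95]))
for u in(300,378):
    print(u,*[(v,*np.round([B[v,u,1],t[2]-B[v,u,2],B[v,u,0]-x0],1).tolist(),int(g[v,u].mean())) for v in range(72,102,1)])
# strip extents in pixels on top white band
r=g[67].min(1)>200; print('row67 bright cols',np.nonzero(r)[0][[0,-1]]); 
for sg in(-1,1):
    h=P[np.isfinite(P[:,0])&(P[:,0]>53)&(P[:,0]<62)&(P[:,2]<-38)&(P[:,2]>-43)&(P[:,1]*sg>5)]; print('hook y',pc(h[:,1],[2,50,98]))
```

```text
strip top tool z -21.712270076026336 world 159.10945837151078
strip top 4649 [[74.8, -52.7, -23.1], [83.5, 5.1, -21.7], [94.5, 61.0, -20.3]]
front x 81.40883951459347 2654 yaw err deg -0.037848242170339295 [-16.8, 65.6]
post -1 [[81.4, -56.5, -35.3], [89.2, -48.4, -33.9], [96.7, -41.1, -31.2]]
post 1 [[81.3, 55.5, -35.4], [89.1, 62.7, -33.9], [96.7, 71.0, -31.3]]
pin px 29 343.44827586206895 86.86206896551724 [[76.6, 7.0, -6.5], [77.9, 9.8, -4.7], [80.7, 11.1, -3.9]]
300 (72, -8.1, 158.6, 0.7, 243) (73, -8.0, 159.1, 0.2, 243) (74, -8.1, 158.0, 0.0, 199) (75, -8.3, 156.3, -0.1, 102) (76, -8.5, 153.1, -0.1, 107) (77, -8.7, 150.2, -0.1, 111) (78, -8.9, 146.8, -0.0, 109) (79, -9.2, 143.4, -0.0, 110) (80, -11.0, 117.8, 2.5, 141) (81, -11.1, 116.6, 2.2, 174) (82, -11.1, 117.2, 1.6, 241) (83, -11.2, 116.2, 1.2, 242) (84, -11.1, 117.6, 0.6, 243) (85, -11.1, 116.8, 0.2, 227) (86, -11.4, 113.8, -0.0, 126) (87, -11.8, 107.4, 0.1, 108) (88, -12.2, 102.3, 0.0, 107) (89, -12.7, 96.1, 0.1, 127) (90, -14.4, 72.4, 1.5, 237) (91, -14.3, 73.1, 0.8, 241) (92, -14.4, 72.5, 0.3, 223) (93, -14.9, 64.9, 0.2
[... 457 characters left out ...]
.1, 110) (80, 24.7, 140.7, -0.1, 186) (81, 28.9, 116.9, 2.1, 239) (82, 28.9, 116.9, 1.6, 242) (83, 28.8, 117.6, 1.1, 242) (84, 29.1, 116.1, 0.8, 243) (85, 29.2, 115.7, 0.3, 242) (86, 29.4, 114.6, -0.1, 116) (87, 30.8, 107.2, 0.1, 106) (88, 31.6, 102.4, 0.0, 109) (89, 32.7, 96.5, 0.0, 135) (90, 34.0, 89.1, 0.1, 136) (91, 34.9, 84.2, -0.1, 119) (92, 36.5, 75.2, 0.1, 117) (93, 38.1, 66.5, 0.1, 136) (94, 39.8, 57.0, 0.1, 139) (95, 41.6, 47.2, 0.2, 139) (96, 43.5, 36.7, 0.1, 139) (97, 45.6, 25.0, 0.1, 142) (98, 48.1, 11.2, 0.2, 142) (99, 48.4, 9.7, -0.5, 141) (100, 48.4, 10.0, -1.4, 141) (101, 48.5, 9.8, -2.2, 145)
row67 bright cols [214 468]
hook y [-23.0, -19.5, -16.0]
hook y [16.8, 20.2, 23.7]
```

All measured in one frame, the posts are centred at tool y 7.2 and the hooks at 0.4, so shift +6.8. The front face is 31 mm ahead of the plate. The slot bottoms are at tool z 20, meaning the strip is about 12 mm low, so lower by 39. After that I'll press gently.

>>> send_rows([
  [0,6.8,20],
  [4,6.8,39],
  [10,6.8,39],
  [14,6.8,39],
  [14,6.8,39],
], gripper=[0,0,0,0,0], turn=[0,0,0,0,0])

```text
clock: 9.6
tool_pos: [558.7, 22.0, 100.2]
orientation: [0.989, 0.149, 0.001, 0.0]
wrist_force: [0.1, -0.1, -1.7]
width: 15.1
finger_force: 59.4
```

>>> send_rows([
  [0,0,0],
  [2,0,0],
  [3.5,0,0],
  [5,0,0],
  [5,0,0],
], gripper=[0,0,0,0,0], turn=[0,0,0,0,0])

```text
clock: 10.1
tool_pos: [562.2, 23.4, 98.9]
orientation: [0.989, 0.149, 0.0, 0.0]
wrist_force: [-0.1, -0.6, -2.6]
width: 14.8
finger_force: 59.4
```

Run:
```python
from held import *
s=held('w5'); p=ctrl.sense(); t=p['tool_pos']; R=Ro.from_quat(p['orientation']).as_matrix()
B=(cloud(s)-t)@R; P=B.reshape(-1,3); k=np.isfinite(P[:,0])&(P[:,2]<-70)&(P[:,2]>-76)&(P[:,0]>45)&(P[:,0]<95)
for sg in(-1,1): print('post',sg,np.percentile(P[k&(P[:,1]*sg>40)],[2,50,98],axis=0).round(1).tolist())
```

```text
10.1 [562.2  23.4  98.9] [0.9559 0.2937] [-0.1 -0.6 -2.6] 14.815217411407536
arm 1110 [ 28.3  -0.1 -28.2] pitch 0.19 res 0.5946369138742903
-60 -44 6418 [[45.6, -31.0, -60.0], [50.4, 0.1, -48.5], [73.3, 31.7, -44.3]]
-44 -38 1943 [[50.3, -26.3, -43.9], [54.6, 0.4, -40.5], [75.5, 27.4, -38.6]]
-38 -30 560 [[50.2, -30.1, -37.9], [50.5, -0.2, -34.4], [58.9, 31.0, -30.3]]
-30 -20 924 [[36.2, -29.4, -29.8], [40.8, 0.7, -27.9], [58.0, 30.2, -20.2]]
-20 0 514 [[50.3, -30.4, -19.8], [50.4, 0.3, -10.2], [50.6, 31.5, -0.6]]
post -1 [[61.7, -63.7, -73.7], [69.6, -55.4, -72.4], [76.8, -48.1, -70.5]]
post 1 [[61.5, 48.1, -73.7], [69.4, 55.5, -72.4], [76.7, 63.8, -70.6]]
```

The tabs are at the face, centred within 0.3 mm, with no contact force yet. Pressing in small steps.

>>> send_rows([
  [0,-0.3,0.3],
  [0.8,-0.3,0.3],
  [1.6,-0.3,0.3],
  [2.4,-0.3,0.3],
  [3,-0.3,0.3],
], gripper=[0,0,0,0,0], turn=[0,0,0,0,0])

```text
clock: 10.65
tool_pos: [564.8, 24.6, 98.5]
orientation: [0.989, 0.148, 0.0, 0.0]
wrist_force: [0.5, -0.7, -3.2]
width: 15.2
finger_force: 59.4
```

>>> send_rows([
  [0.8,0,0],
  [1.5,0,0],
  [1.5,0,0],
], gripper=[0,0,0], turn=[0,0,0])

```text
clock: 10.95
tool_pos: [566.2, 25.0, 98.5]
orientation: [0.989, 0.148, 0.0, -0.0]
wrist_force: [0.1, -0.2, -1.9]
width: 15.1
finger_force: 59.4
```

No resistance 4 mm past the face, so the tabs are entering the slots. Continuing.

>>> send_rows([
  [0.7,0,0],
  [1.4,0,0],
  [2.1,0,0],
  [2.8,0,0],
  [2.8,0,0],
], gripper=[0,0,0,0,0], turn=[0,0,0,0,0])

```text
clock: 11.45
tool_pos: [568.0, 25.6, 98.3]
orientation: [0.989, 0.148, -0.001, 0.0]
wrist_force: [-4.7, -1.8, -0.6]
width: 15.1
finger_force: 59.7
```

>>> send_rows([
  [0.6,0,0],
  [1.2,0,0],
  [1.8,0,0],
  [2.2,0,0],
  [2.2,0,0],
], gripper=[0,0,0,0,0], turn=[0,0,0,0,0])

```text
clock: 11.95
tool_pos: [569.9, 26.3, 98.2]
orientation: [0.989, 0.148, -0.001, 0.0]
wrist_force: [-5.3, -2.1, 1.0]
width: 14.8
finger_force: 59.8
```

```bash
cat > chk.py <<'E'
from held import *
def chk(n):
    s=held(n); p=ctrl.sense(); t=p['tool_pos']; R=Ro.from_quat(p['orientation']).as_matrix()
    B=(cloud(s)-t)@R; P=B.reshape(-1,3); k=np.isfinite(P[:,0])&(t[2]-P[:,2]>168)&(t[2]-P[:,2]<174)&(P[:,0]>40)&(P[:,0]<95)
    for sg in(-1,1): print('post',sg,np.percentile(P[k&(P[:,1]*sg>40)],[2,50,98],axis=0).round(1).tolist())
E
python3 -c "
from chk import *
chk('w6')"
```

```text
11.95 [569.9  26.3  98.2] [0.9559 0.2936] [-5.3 -2.1  1. ] 14.846729321127203
arm 1117 [ 28.4  -0.  -28.4] pitch -0.39 res 0.6048554500906357
-60 -44 5496 [[45.5, -30.8, -59.8], [49.8, 0.1, -48.4], [67.9, 31.3, -44.5]]
-44 -38 835 [[57.6, -28.9, -43.9], [59.4, 3.2, -40.7], [68.7, 29.5, -38.9]]
-38 -30 356 [[57.1, -32.5, -37.8], [57.8, -4.3, -35.3], [61.8, 32.8, -30.2]]
-30 -20 797 [[36.2, -31.0, -29.6], [40.1, 0.4, -28.0], [61.9, 30.5, -20.9]]
-20 0 234 [[57.0, -33.1, -19.3], [57.8, -5.6, -9.5], [57.9, 33.4, -0.7]]
post -1 [[53.3, -63.4, -74.4], [61.1, -54.8, -73.1], [68.3, -47.7, -70.3]]
post 1 [[53.1, 48.4, -74.4], [61.0, 55.4, -73.1], [68.2, 64.1, -70.3]]
```

Force is about 5.7 N, which is the pin's spring, with a remaining gap of about 2.8 mm. Continuing.

>>> send_rows([
  [0.5,0,0],
  [1,0,0],
  [1.5,0,0],
  [2,0,0],
  [2,0,0],
], gripper=[0,0,0,0,0], turn=[0,0,0,0,0])

```text
clock: 12.5
tool_pos: [571.5, 26.7, 98.2]
orientation: [0.989, 0.148, -0.002, 0.0]
wrist_force: [-6.6, -2.2, 1.0]
width: 14.9
finger_force: 59.9
```

>>> send_rows([
  [0.5,0,0],
  [0.9,0,0],
  [0.9,0,0],
  [0.9,0,0],
], gripper=[0,0,0,0], turn=[0,0,0,0])

```text
clock: 12.9
tool_pos: [572.1, 26.9, 98.2]
orientation: [0.989, 0.148, -0.002, 0.0]
wrist_force: [-6.2, -1.3, 1.4]
width: 14.9
finger_force: 60.0
```

```bash
python3 -c "
from chk import *
chk('w7')"
```

```text
12.9 [572.1  26.9  98.2] [0.9559 0.2937] [-6.2 -1.3  1.4] 14.917610728597237
arm 1109 [ 28.2  -0.  -28.4] pitch 0.04 res 0.5935768620369414
-60 -44 4213 [[45.2, -31.1, -59.9], [55.2, 0.4, -48.5], [68.2, 31.5, -44.4]]
-44 -38 1253 [[55.2, -30.0, -43.9], [57.9, 1.3, -40.7], [67.4, 29.3, -38.6]]
-38 -30 452 [[54.6, -32.7, -37.8], [55.4, -5.9, -34.3], [61.8, 32.5, -30.1]]
-30 -20 803 [[36.1, -31.0, -29.8], [40.1, 0.8, -28.1], [61.9, 31.7, -20.9]]
-20 0 356 [[53.7, -33.3, -19.7], [55.5, -5.5, -12.4], [55.6, 33.3, -0.8]]
post -1 [[50.9, -63.3, -74.5], [58.8, -54.6, -73.1], [66.0, -47.6, -70.4]]
post 1 [[50.7, 48.4, -74.6], [58.6, 55.4, -73.2], [65.8, 64.2, -70.3]]
```

>>> send_rows([
  [0.4,0,0],
  [0.8,0,0],
  [1,0,0],
  [1,0,0],
  [1,0,0],
], gripper=[0,0,0,0,0], turn=[0,0,0,0,0])

```text
clock: 13.45
tool_pos: [572.2, 27.0, 98.2]
orientation: [0.989, 0.148, -0.003, 0.0]
wrist_force: [-9.6, -3.3, 3.7]
width: 15.1
finger_force: 60.4
```

Flat: 10 N, and it has stopped advancing. Now slide down.

>>> send_rows([
  [0,0,0],
  [-0.2,0,1.2],
  [-0.2,0,2.4],
  [-0.2,0,3.6],
  [-0.2,0,4.8],
], gripper=[0,0,0,0,0], turn=[0,0,0,0,0])

```text
clock: 13.95
tool_pos: [572.2, 27.0, 93.5]
orientation: [0.989, 0.148, -0.003, 0.0]
wrist_force: [-9.6, -2.0, 3.5]
width: 15.1
finger_force: 60.4
```

>>> send_rows([
  [0,0,1],
  [0,0,2],
  [0,0,3],
  [0,0,4],
  [0,0,4],
], gripper=[0,0,0,0,0], turn=[0,0,0,0,0])

```text
clock: 14.45
tool_pos: [572.0, 27.4, 88.5]
orientation: [0.989, 0.148, -0.003, -0.0]
wrist_force: [-7.4, -2.5, -1.3]
width: 15.2
finger_force: 60.0
```

```bash
python3 -c "
from chk import *
chk('w8')"
```

```text
14.45 [572.   27.4  88.5] [0.956  0.2934] [-7.4 -2.5 -1.3] 15.175995899522789
arm 1104 [ 28.2  -0.1 -28.3] pitch -0.23 res 0.6026031154703325
-60 -44 2168 [[55.0, -32.1, -59.7], [55.3, 0.7, -55.3], [65.3, 31.8, -45.3]]
-44 -38 1296 [[54.0, -29.4, -43.4], [56.9, -4.5, -40.4], [61.6, 29.5, -38.7]]
-38 -30 478 [[53.5, -32.4, -37.8], [55.3, -5.1, -34.7], [61.8, 32.1, -30.2]]
-30 -20 854 [[36.2, -31.6, -29.7], [40.5, 0.3, -28.0], [61.9, 31.4, -20.8]]
-20 0 262 [[55.3, -33.1, -18.0], [55.5, -6.2, -12.0], [55.6, 33.5, -0.7]]
post -1 [[50.6, -62.8, -84.2], [58.4, -53.9, -82.9], [65.7, -47.2, -80.0]]
post 1 [[50.5, 48.6, -84.3], [58.0, 54.8, -83.0], [65.6, 63.6, -80.0]]
```

>>> send_rows([
  [-0.3,0,0.5],
  [-0.6,0,1],
  [-0.7,0,1.5],
  [-0.7,0,1.5],
  [-0.7,0,1.5],
], gripper=[0,0,0,0,0], turn=[0,0,0,0,0])

```text
clock: 15.0
tool_pos: [572.1, 27.3, 87.8]
orientation: [0.989, 0.148, -0.002, -0.0]
wrist_force: [-7.1, -2.3, 1.5]
width: 15.3
finger_force: 60.3
```

>>> send_rows([
  [0,0,0.5],
  [0,0,1],
  [0,0,1],
  [0,0,1],
], gripper=[0,0,0,0], turn=[0,0,0,0])

```text
clock: 15.4
tool_pos: [572.1, 27.2, 86.9]
orientation: [0.989, 0.148, -0.002, -0.0]
wrist_force: [-7.9, -2.4, 1.8]
width: 15.0
finger_force: 60.3
```

>>> send_rows([
  [0,0,0.5],
  [0,0,1],
  [0,0,1],
  [0,0,1],
], gripper=[0,0,0,0], turn=[0,0,0,0])

```text
clock: 15.8
tool_pos: [572.1, 27.2, 86.7]
orientation: [0.989, 0.148, -0.002, -0.0]
wrist_force: [-9.5, -1.5, 5.4]
width: 15.2
finger_force: 61.0
```

>>> send_rows([
  [0,0,0.5],
  [0,0,1],
  [0,0,1],
  [0,0,1],
], gripper=[0,0,0,0], turn=[0,0,0,0])

```text
clock: 16.2
tool_pos: [572.1, 27.2, 86.6]
orientation: [0.989, 0.148, -0.002, -0.0]
wrist_force: [-12.8, -1.9, 10.3]
width: 15.2
finger_force: 61.7
```

Run:
```python
from chk import *
chk('w9'); im=cv2.imread('pics/w9.png'); cv2.imwrite('pics/w9c.png',cv2.resize(im[60:220,200:440],(720,480),interpolation=cv2.INTER_CUBIC))
```

```text
16.2 [572.1  27.2  86.6] [0.9559 0.2935] [-12.8  -1.9  10.3] 15.196152005998385
arm 1109 [ 28.2  -0.  -28.4] pitch -0.44 res 0.5743017260878129
-60 -44 2119 [[54.6, -31.9, -59.8], [55.3, 0.4, -56.6], [65.3, 32.2, -45.2]]
-44 -38 1335 [[53.7, -29.3, -43.1], [56.8, -4.3, -40.5], [61.6, 29.3, -38.8]]
-38 -30 478 [[53.2, -32.2, -37.7], [55.3, -4.8, -34.6], [61.8, 32.4, -30.1]]
-30 -20 790 [[36.1, -31.5, -29.7], [55.2, 0.4, -28.0], [61.8, 31.9, -20.4]]
-20 0 241 [[55.3, -33.4, -19.8], [55.4, -6.3, -11.4], [55.5, 33.3, -0.2]]
post -1 [[50.7, -62.1, -86.1], [58.1, -53.3, -84.7], [65.7, -47.4, -81.8]]
post 1 [[50.6, 48.4, -86.1], [58.0, 53.8, -84.8], [65.8, 62.1, -81.8]]
```

View pics/w9c.png

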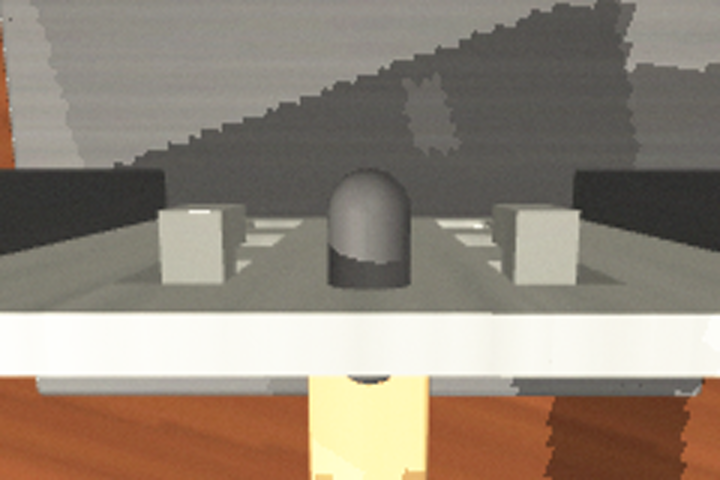

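The crop shows both hooks behind the strip at (200,245) and (545,245), the pin body at (370,230), and the nose sprung out over the plate at (370,378). The upward force rose with no further motion, so the hooks are home. I'll relieve the load, then open and back off upward.

>>> send_rows([
  [-0.4,0,-0.8],
  [-0.8,0,-1.5],
  [-0.8,0,-1.5],
  [-0.8,0,-1.5],
], gripper=[0,0,0,0], turn=[0,0,0,0])

```text
clock: 16.65
tool_pos: [572.2, 27.2, 86.7]
orientation: [0.989, 0.148, -0.001, -0.0]
wrist_force: [-5.2, -1.8, 0.7]
width: 15.2
finger_force: 60.2
```

>>> send_rows([
  [-0.4,0,0],
  [-0.4,0,0],
  [-0.4,0,0],
  [-0.4,0,0],
  [-0.4,0,0],
], gripper=[0.1,0.2,0.3,0.4,0.4], turn=[0,0,0,0,0])

```text
clock: 17.15
tool_pos: [573.5, 27.0, 87.2]
orientation: [0.989, 0.148, 0.001, 0.0]
wrist_force: [0.0, 0.1, -0.4]
width: 33.9
finger_force: 0.0
```

>>> send_rows([
  [-4,0,-5],
  [-8,0,-20],
  [-12,0,-40],
  [-20,0,-70],
  [-40,0,-100],
], gripper=[0.4,0.4,0.4,0.4,0.4], turn=[0,0,0,0,0])

```text
clock: 17.65
tool_pos: [534.8, 15.2, 188.9]
orientation: [0.989, 0.149, 0.001, 0.0]
wrist_force: [-0.2, 0.0, 1.0]
width: 34.3
finger_force: 0.0
```

>>> send_rows([
  [-20,0,-30],
  [-40,0,-60],
  [-50,0,-70],
  [-50,0,-70],
  [-50,0,-70],
], gripper=[0.4,0.4,0.4,0.4,0.4], turn=[0,0,0,0,0])

```text
clock: 18.15
tool_pos: [486.4, 0.7, 256.1]
orientation: [0.989, 0.148, -0.0, -0.0]
wrist_force: [0.2, -1.0, -0.2]
width: 34.1
finger_force: 0.0
```

Run:
```python
from h import *
a=snap('side','s_end'); b=snap('top','t_end'); p=ctrl.sense(); print(p['clock'],p['tool_pos'],p['wrist_force'])
c=lambda f,x,y,w,h:cv2.resize(cv2.imread(f'pics/{f}.png')[y:y+h,x:x+w],(400,400),interpolation=cv2.INTER_CUBIC)
cv2.imwrite('pics/end.png',np.hstack([c('s_end',205,165,100,100),c('t_end',255,90,100,100)]))
cc=np.array([620.5,43.]); y=np.radians(17.06); e=np.array([np.cos(y),np.sin(y)]); n=np.array([-e[1],e[0]])
for s in(a,b):
    W=cloud(s).reshape(-1,3); X=(W[:,:2]-cc)@e; Y=(W[:,:2]-cc)@n; Z=W[:,2]
    m=(X<-15)&(X>-95)&(abs(Y)<8)&(Z>95)&(Z<140); pf=np.polyfit(X[m],Z[m],1); print(m.sum(),'arm slope deg',np.degrees(np.arctan(pf[0])),'z at plate',pf[1],'y',np.median(Y[m]))
```

```text
18.25 [486.05064107   0.8747547  254.83381634] [-0.51958268 -1.01665052 -0.58712554]
231 arm slope deg 0.30188853707550367 z at plate 109.80022528686739 y 4.942514797083636Traceback (most recent call last):
  File "<stdin>", line 8, in <module>
    raise TypeError("expected non-empty vector for x")
TypeError: expected non-empty vector for x
```

View pics/end.png

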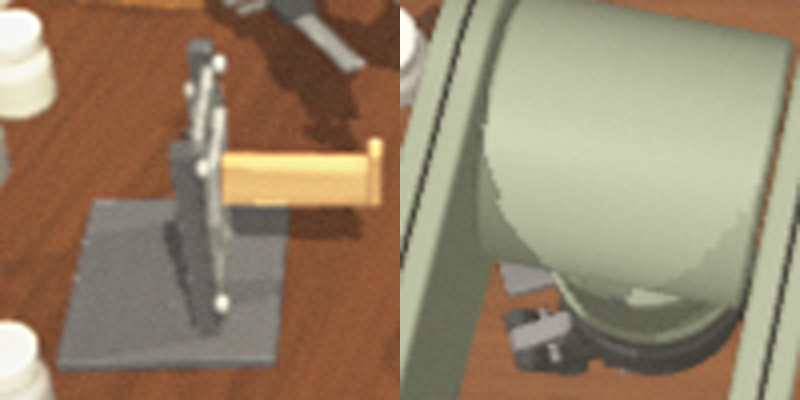

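The side view shows the tool arm hanging level on the strip (arm at (300,180) in the crop, slope 0.3°), and the robot is clear of it. Handing in.

```bash
python3 -c "
from rig import ctrl
print(ctrl.sign_off())"
```

```text
the job is handed in; nothing more can be done
None
```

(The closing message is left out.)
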